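# Brush out the tilted engine cylinder

### The arm

A 6-joint arm with a two-finger parallel gripper is mounted at the origin on the work surface. World frame = base frame: x ahead of the robot, y to its left, z up, the work surface at z = 0. Lengths are in mm, angles in degrees, forces in N, time in s.
With the tool pointing down it reaches from about 300 to 850 mm from the base axis. Payload 4.2 kg.
Tool frame: the origin (TCP) lies on the centre line of the jaws, within the pads' length; the fingertips stand 8 mm ahead of it and the grasp point (between the pads) lies 11 mm behind it; z points along the fingers, y is the line along which they close (so a half turn about z gives the same grasp; the last joint's range is limited). The gripper opens to 91 mm and grips with 3 to 60 N. Pads are 32 mm wide; open, the fingers measure 118 mm over their backs; the gripper's body (76 mm by 178 mm) begins 60 mm behind the grasp point.
Start: joints at [70.646, 18.312, 89.639, -0, 72.044, -1.146], TCP at [179.677, 546.222, 221.976] pointing down, gripper open.
Joint ranges: [-177.97, 177.97], [-48.28, 115.42], [12.27, 149.76], [-77.06, 257.06], [2.81, 150.46], [-146.56, 146.56]. Speed limits (degrees/s): [147.25, 147.25, 180, 180, 180, 180].

### API

Orientations are given as [roll, pitch, yaw] about the fixed x, y, z axes, in that order (R = Rz(yaw) Ry(pitch) Rx(roll)).
In Python, from workcell import telemetry, eyes, ticket gives the robot as it stands. The module is installed in compiled form; this text tells all that it offers.
- The arm moves only by the shell command python3 -m crank 'ROWS' [OPENING] [FORCE]. ROWS is JSON, a list of rows, each an object of numbers: "dx", "dy", "dz": the shift along the world's x, y, z normalised to -1 to 1, where 1 is 80 cm; "yaw": the turn about the world's z normalised to -1 to 1, where 1 is 5 degrees. A call has 1 to 10 rows; each row shifts and turns the commanded pose from where the row before left it; what a row does not reach is not made up. A row lasts 1/8 s, in which the tool goes at most 62.5 mm and 10.7 degrees, less where a joint would pass 70% of its speed; a pose out of reach is approached as far as the arm can. A call with a number of a shift or a turn outside -1 to 1 is refused whole. A call with a gripper value outside its range is refused whole. OPENING is the opening, from 0 (shut) to 1 (fully open), set as the call begins (- or left out, the last holds). The fingers move at their own pace and stop on an object; FORCE is the grip in N (left out, the last holds). Time passes only in rows, so rows that do not move let the fingers close. It gives the time, the measured TCP pose, the force, the opening and the grip force at its end, in the units of the state.
- telemetry.state(): the state, without advancing time (a new reading comes with each control period).
- eyes.grab_frame(name): name is "scene" or "side" or "wrist"; returns the picture (384x512x3 uint8, red, green, blue); there is no depth.
- eyes.calibration(name): a dict with "camera_matrix" (3x3 intrinsics, pixels), "k1" (the pictures are not rectified: a ray, as slopes to the right and down, at radius r is drawn at 1 + k1 r^2 times it, then the intrinsics apply), "world_from_camera" (4x4, takes a point from camera to world coordinates). Camera axes: x right, y down, z forward; pixel columns grow to the right and rows downward; lengths in mm; the calibration is good to about 2 mm. A picture is of the moment at which its call begins: read the wrist's pose just before it. calibration takes no time and is no camera call; for the wrist camera it gives the pose at the moment of the call.
- ticket.job_done(): hands the job in; it is judged then, once.
The state is a dict: "time_s": time; "qpos": joint angles; "qvel": joint speeds; "effort": joint torques, N m; "ee_pos": TCP position; "ee_rot": TCP orientation; "force": force on the tool from outside, world axes, zero at the start; "torque": the same for the moment, N m; "gripper_width": finger opening in mm; "gripper_force": force on a finger pad.
Only numpy, scipy, OpenCV 4.12 (cv2) and the standard library are available. Lean on these libraries where they do the work, as an engineer would, in place of code of your own. Each camera call takes 0.05 s, during which the arm holds its last target. There are 200 camera calls.

### The job

Take the long brush out of its holder and scrub the bore of the tilted engine cylinder: push the brush down until it presses on the piston for a moment, draw it up until about half of the bristle head shows, and repeat until it has been pressed on the piston three times; press gently, never ram it. Then stand the brush back in its holder, bristles down on the bottom of the pipe, let go, and leave the pin, oil can and tin where they are.

Things in the scene. Friction and masses are not known exactly. Their poses are not given: they have to be found in the camera images.
- brush: loose round brush, 200 mm long, 70 to 140 g, standing bristles down in the holder. Origin: centre of its bristle end; z runs along the brush to the handle's end. From the origin: orange bristle head (rigid) 0 to 45 mm, 40 mm in diameter, 28 mm at its flat end; steel stem 7 mm thick to 105 mm; black handle 22 mm thick from 105 to 200 mm (grip it end-on, at about 165 mm)
- brush_tip (a point): centre of the flat bristle end of the brush, the same point as the brush's origin, same axes
- holder: red open pipe standing on a round foot 96 mm in diameter, fixed to the bench. Origin at the centre of the foot's underside, z up. The pipe is 52 mm inside and 62 mm outside; its inner floor is 12 mm and its rim 73 mm above the origin
- cylinder: aluminium finned engine cylinder, 92 mm over the fins, clamped leaning 22 to 30 degrees from vertical in a blue stand fixed to the bench (base 150 x 140 x 12 mm, cheeks 104 mm high); its mouth leans roughly towards the robot. Origin on the bore's axis, 75 mm below the mouth and 78 mm above the bench; z runs along the bore, out through the mouth. Bore 46 mm in diameter
- bore_mouth (a point): centre of the bore's open upper end, 75 mm along z from the cylinder's origin, same axes. Inside stands a piston, its flat crown somewhere from 65 to 100 mm below this point: different each time, not measured, to be found by touch. The crown is sprung: it gives 1 mm for each 2.5 N, at most 14 mm; pressing with more than 25 N is ramming
- flange: round plate closing the lower end of the cylinder, 96 mm across, 8 mm thick, clamped with it; origin on the bore's axis, 116 mm below the mouth, z out of the mouth. The piston, which fills the bore, counts as part of it
- gudgeon_pin: bystander: loose steel pin standing upright, 22 mm in diameter, 55 mm high; origin at the centre of its foot
- oil_can: bystander: loose red oil can, 72 mm in diameter, 118 mm high with its bent spout, wire handle to 58 mm from its axis; origin at the centre of its foot
- tin: bystander: loose yellow tin, 62 mm in diameter, 32 mm high; origin at the centre of its foot
Mind the look-alikes: they are no part of the job. What is shaped like the brush but green is not meant. Leave any purple or yellow look-alike of the holder alone.

How it is judged (in metres and radians):
On the way, in this order (a step that is already met when the one before it is completed fails the run):
1. the brush, in the bore, presses on the piston for the first time (over 1.5 N for 0.1 s) (contact force between brush and flange above 1.5 N and z of brush_tip in the frame of bore_mouth below -0.05 m), for 0.1 s.
2. the brush is drawn up until its bristle end is 4 to 34 mm below the bore's mouth, still along the bore (z of brush_tip in the frame of bore_mouth between -0.034 and -0.004 m and distance between brush_tip and bore_mouth below 0.036 m and angle between the z axis of brush and the z axis of cylinder, either way round below 0.3 rad), for 0.1 s.
3. the brush, in the bore, presses on the piston for the second time (over 1.5 N for 0.1 s) (all of step 1), for 0.1 s.
4. the brush is drawn up until its bristle end is 4 to 34 mm below the bore's mouth, still along the bore (all of step 2), for 0.1 s.
5. the brush, in the bore, presses on the piston for the third time (over 1.5 N for 0.1 s) (all of step 3), for 0.1 s.
At the end, for the whole second after the job is handed in: the brush stands in the holder: its bristle end less than 8 mm above the pipe's floor and within 15 mm of the pipe's axis, tilted less than 0.3 rad, released and at rest; the pin, the oil can and the tin stand within 20 mm of where they were (z of brush_tip in the frame of holder between 0.005 and 0.02 m and horizontal distance between brush_tip and holder below 0.015 m and angle between brush's own z axis and vertical below 0.3 rad and linear speed of brush below 0.02 m/s and angular speed of brush below 0.3 rad/s and distance of each of gudgeon_pin, oil_can, tin from where it was at the start of the episode below 0.02 m); the robot touches nothing.
It fails at once if the brush is rammed: pressed on the piston with more than 25 N, or on the cylinder in any way with more than 60 N (contact force between brush and flange above 25 N or contact force between brush and cylinder above 60 N).
It fails at once if the pin, the oil can or the tin is moved by more than 20 mm (distance of any of gudgeon_pin, oil_can, tin from where it was at the start of the episode above 0.02 m).
It also fails if it takes over 69 s, if anything falls off the work surface, if the arm or the gripper's body presses on something with over 40 N, if the wrist force passes 120 N, or if a joint passes its speed limit or range.

## Working session

There is one attempt and no reset: what is moved stays moved. The work goes in short steps, Python scripts to look and compute and a shell command to move; the robot and the scene stay as the last step left them, time stands still between calls to the robot, and variables do not carry over. Pictures are saved under pics/ and viewed, at most 10 in all, crops included, and the job is handed in when it is done.

```bash
mkdir -p pics
cat > h.py <<'E'
import numpy as np, cv2
from workcell import telemetry, eyes, ticket
def grab(n,f=None):
    c=eyes.calibration(n); im=eyes.grab_frame(n)[:,:,::-1].copy()
    if f: cv2.imwrite('pics/'+f+'.png',im)
    return im,c
def ray(c,uv):
    K=np.array(c['camera_matrix']);k1=c['k1'];T=np.array(c['world_from_camera'])
    d=cv2.undistortPoints(np.array([[uv]],float),K,np.array([k1,0,0,0.]))[0,0]
    r=T[:3,:3]@np.array([d[0],d[1],1]);return T[:3,3],r/np.linalg.norm(r)
def onz(c,uv,z):
    o,r=ray(c,uv);return o+r*(z-o[2])/r[2]
def tri(rs):
    A=np.zeros((3,3));b=np.zeros(3)
    for o,r in rs:
        P=np.eye(3)-np.outer(r,r);A+=P;b+=P@o
    x=np.linalg.solve(A,b);return x,[np.linalg.norm((np.eye(3)-np.outer(r,r))@(x-o)) for o,r in rs]
def proj(c,p):
    K=np.array(c['camera_matrix']);T=np.linalg.inv(np.array(c['world_from_camera']))
    q=T[:3,:3]@np.array(p,float)+T[:3,3]
    return cv2.projectPoints(q.reshape(1,1,3),np.zeros(3),np.zeros(3),K,np.array([c['k1'],0,0,0.]))[0].ravel()
E
python3 - <<'E'
from h import *
ims=[]
for n in ['scene','side','wrist']:
    im,c=grab(n,n+'0'); ims.append(im); print(n,np.round(c['world_from_camera'],2).tolist(),np.round(c['camera_matrix'],1).tolist(),c['k1'])
s=telemetry.state();print(s)
E
```

```text
scene [[0.06, 0.61, -0.79, 1606.42], [1.0, -0.03, 0.06, 15.19], [0.01, -0.79, -0.61, 858.57], [0.0, 0.0, 0.0, 1.0]] [[493.6, 0.0, 253.9], [0.0, 493.6, 196.7], [0.0, 0.0, 1.0]] -0.18304877432602054
side [[0.74, -0.38, 0.55, 152.46], [-0.67, -0.4, 0.63, -492.38], [-0.02, -0.84, -0.55, 583.69], [0.0, 0.0, 0.0, 1.0]] [[433.9, 0.0, 260.8], [0.0, 433.9, 186.7], [0.0, 0.0, 1.0]] -0.09808200155456556
wrist [[0.31, 0.91, 0.27, 103.48], [0.95, -0.3, -0.09, 570.64], [-0.0, 0.28, -0.96, 383.85], [0.0, 0.0, 0.0, 1.0]] [[286.4, 0.0, 251.6], [0.0, 286.4, 192.5], [0.0, 0.0, 1.0]] -0.021586846697502927
{'time_s': 0.15, 'qpos': array([ 7.06449852e+01,  1.83429414e+01,  8.96877374e+01, -3.30027333e-03,
        7.20430921e+01, -1.14586725e+00]), 'qvel': array([ 0.00405733, -0.02364673, -0.08715783, -0.06040474, -0.045914  ,
        0.04688603]), 'effort': array([ 6.43728199e-04, -4.12775445e+01, -2.32156187e+01,  7.26416660e-02,
        4.33655258e-02, -9.00586997e-05]), 'ee_pos': array([179.58164967, 545.87548312, 221.33397249]), 'ee_rot': array([-1.79926181e+02,  1.66231278e-03,  1.61791873e+02]), 'force': array([ 0.33556805,  0.2052165 , -0.34377206]), 'torque': array([ 0.01538823,  0.02780274, -0.00618127]), 'gripper_force': 0.0, 'gripper_width': 91.04895301146928}
```

View pics/scene0.png

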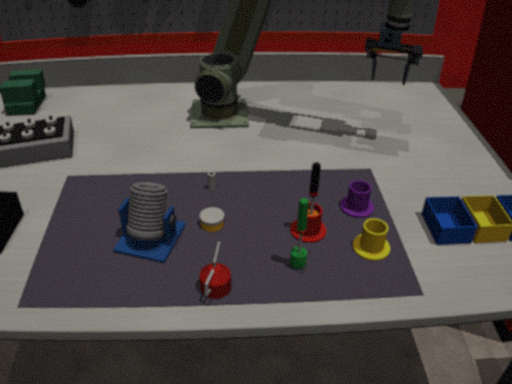

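View pics/side0.png

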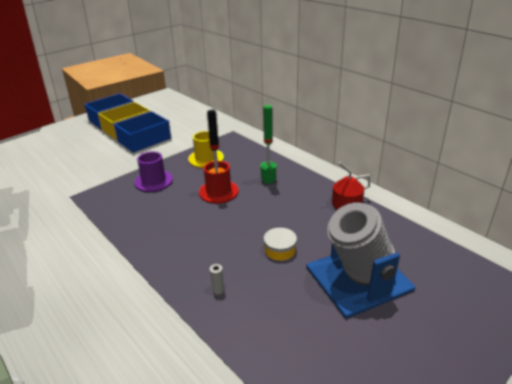

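Run:
```python
from h import *
a=cv2.imread('pics/scene0.png');b=cv2.imread('pics/side0.png')
A=cv2.resize(a[150:280,270:400],(400,400),interpolation=cv2.INTER_CUBIC)
B=cv2.resize(b[185:315,290:420],(400,400),interpolation=cv2.INTER_CUBIC)
cv2.imwrite('pics/crop1.png',np.hstack([A,B]))
for n,im,box in(('scene',a,(270,150,345,260)),('side',b,(180,90,250,210))):
    h=cv2.cvtColor(im,cv2.COLOR_BGR2HSV);m=np.zeros(h.shape[:2],bool);x0,y0,x1,y1=box;m[y0:y1,x0:x1]=1
    red=((h[...,0]<8)|(h[...,0]>172))&(h[...,1]>150)&(h[...,2]>70)&m
    blk=(im.max(2)<40)&m
    for nm,q in(('red',red),('blk',blk)):
        k,l,st,ce=cv2.connectedComponentsWithStats(q.astype(np.uint8))
        for i in range(1,k):
            if st[i,4]>25: print(n,nm,st[i].tolist(),ce[i].round(1))
```

```text
scene red [308, 204, 15, 15, 63] [316.4 212.9]
scene red [290, 220, 9, 19, 93] [294.1 229.8]
scene red [302, 221, 25, 21, 233] [315.6 234.4]
scene blk [310, 163, 10, 30, 231] [314.6 178.3]
side red [199, 161, 40, 43, 1051] [217.8 185.2]
side blk [209, 111, 9, 34, 211] [212.6 128.3]
```

View pics/crop1.png

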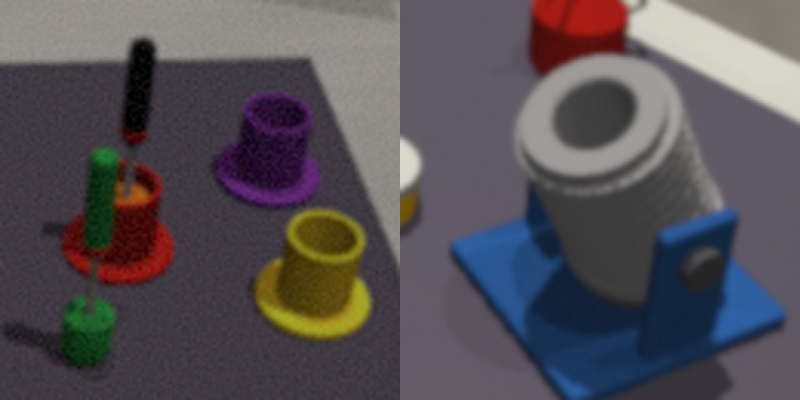

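Candidates: black-handled brush in red pipe (scene 315,180 / 308,228) is meant (black handle, orange head, red holder); green brush (303,215), purple (358,198) and yellow (373,240) pipes are look-alikes; the crop confirms it. Side crop shows the bore mouth at about (353,222).

Run:
```python
from h import *
cs=eyes.calibration('scene');cd=eyes.calibration('side')
print('mouth',onz(cd,(353.4,222),145))
print('handle top tri',tri([ray(cs,(316.3,164)),ray(cd,(212.3,112))]))
print('handle bot tri',tri([ray(cs,(313.5,192)),ray(cd,(213.5,145))]))
print('holder foot scene',onz(cs,(308.5,231),3),'side',onz(cd,(219,191),3))
print('green top tri',tri([ray(cs,(304.2,199.5)),ray(cd,(267.5,107))]),onz(cs,(298.5,266),0))
for n,uv,z in(('pin',(211,172),55),('tin',(212,214),32),('can',(215,280),70)): print(n,onz(cs,uv,z))
print('pin side',onz(cd,(216,268),55),'can side',onz(cd,(349,190),60),'tin',onz(cd,(280,238),32))
# stand base corners (side crop px)
for u,v in((450,248),(785,312),(575,398)): print('corner',onz(cd,(290+(u-400)/3.077,185+v/3.077),12))
```

```text
mouth [ 633.98078486 -172.86023366  145.        ]
handle top tri (array([652.94794492, 230.0182427 , 208.67251072]), [np.float64(0.4728837875748327), np.float64(0.47288378757484445)])
handle bot tri (array([651.61248389, 232.04708987, 126.26920797]), [np.float64(1.4640015077240864), np.float64(1.4640015077241662)])
holder foot scene [659.27248612 227.8242289    3.        ] side [652.61375173 229.0598305    3.        ]
green top tri (array([773.46810395, 184.55011408, 198.08173949]), [np.float64(0.597573864136442), np.float64(0.5975738641365078)]) [780.92455567 185.81220883   0.        ]
pin [455.43717911 -25.11390817  55.        ]
tin [613.89820268 -22.11434611  32.        ]
can [881.37965306 -13.01427144  70.        ]
pin side [456.46756311 -24.09533263  55.        ] can side [810.47085909 -34.34692597  60.        ] tin [613.00968814 -22.76243803  32.        ]
corner [609.3865011  -97.62741122  12.        ]
corner [ 710.66718293 -269.53780679   12.        ]
corner [ 572.79778865 -224.44455735   12.        ]
```

```bash
r='{"dx":0.0367,"dy":-0.0567,"dz":0.0125}'
python3 -m crank '[{"dx":0.0367,"dy":-0.0567,"dz":0.0125},{"dx":0.0367,"dy":-0.0567,"dz":0.0125},{"dx":0.0367,"dy":-0.0567,"dz":0.0125},{"dx":0.0367,"dy":-0.0567,"dz":0.0125},{"dx":0.0367,"dy":-0.0567,"dz":0.0125},{"dx":0.0367,"dy":-0.0567},{"dx":0.0367,"dy":-0.0567},{"dx":0.0367,"dy":-0.0567},{"dx":0.0367,"dy":-0.0567},{"dx":0.0367,"dy":-0.0567}]' 1
python3 -m crank '[{"dx":0.0367,"dy":-0.0567},{"dx":0.0367,"dy":-0.0567},{"dx":0.0367,"dy":-0.0567,"dz":-0.008},{"dx":0.0367,"dy":-0.0567,"dz":-0.0125},{"dx":0.0367,"dy":-0.0567,"dz":-0.0125},{"dx":0.0367,"dy":-0.0567,"dz":-0.0125},{},{},{}]'
python3 - <<'E'
from h import *
s=telemetry.state();im,c=grab('wrist','w1');print(s['ee_pos'],s['ee_rot'],s['qpos'])
print('mouth guess px',proj(c,(634,-173,145)))
im=cv2.resize(im,(768,576));cv2.imwrite('pics/w1b.png',im)
E
```

```text
[179.58164967 545.87548312 221.33397249] [-1.79926181e+02  1.66231278e-03  1.61791873e+02] [ 7.06449852e+01  1.83429414e+01  8.96877374e+01 -3.30027333e-03
  7.20430921e+01 -1.14586725e+00]
mouth guess px [-73.16612816 576.53810354]validation failed for argument at $[0]...
validation failed for argument at $[0]...
```

View pics/w1b.png

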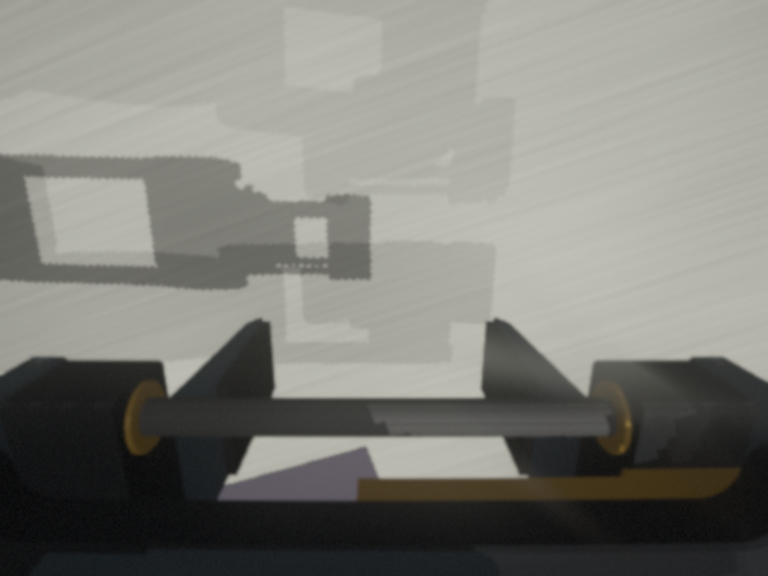

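Moves were refused: every row apparently needs all four keys. The wrist picture only shows the bench, fingers at its lower half.

```bash
python3 -m crank '[{"dx":0.0379,"dy":-0.0543,"dz":0.0125,"yaw":0},{"dx":0.0379,"dy":-0.0543,"dz":0.0125,"yaw":0},{"dx":0.0379,"dy":-0.0543,"dz":0.0125,"yaw":0},{"dx":0.0379,"dy":-0.0543,"dz":0.0125,"yaw":0},{"dx":0.0379,"dy":-0.0543,"dz":0.0125,"yaw":0},{"dx":0.0379,"dy":-0.0543,"dz":0,"yaw":0},{"dx":0.0379,"dy":-0.0543,"dz":0,"yaw":0},{"dx":0.0379,"dy":-0.0543,"dz":0,"yaw":0},{"dx":0.0379,"dy":-0.0543,"dz":0,"yaw":0},{"dx":0.0379,"dy":-0.0543,"dz":0,"yaw":0}]' 1 &&
python3 -m crank '[{"dx":0.0379,"dy":-0.0543,"dz":0,"yaw":0},{"dx":0.0379,"dy":-0.0543,"dz":0,"yaw":0},{"dx":0.0379,"dy":-0.0543,"dz":0,"yaw":0},{"dx":0.0379,"dy":-0.0543,"dz":-0.0125,"yaw":0},{"dx":0.0379,"dy":-0.0543,"dz":-0.0125,"yaw":0},{"dx":0.0379,"dy":-0.0543,"dz":-0.0125,"yaw":0},{"dx":0.0379,"dy":-0.0543,"dz":-0.0125,"yaw":0},{"dx":0,"dy":0,"dz":0,"yaw":0},{"dx":0,"dy":0,"dz":0,"yaw":0},{"dx":0,"dy":0,"dz":0,"yaw":0}]'
python3 - <<'E'
from h import *
s=telemetry.state();im,c=grab('wrist','w2');print(s['ee_pos'],s['ee_rot'],s['qpos'])
print('mouth guess px',proj(c,(634,-173,145)))
im=cv2.resize(im,(768,576));cv2.imwrite('pics/w2b.png',im)
E
```

```text
time_s: 1.45
ee_pos: [483.6, 110.3, 272.0]
ee_rot: [180.0, 0.0, 161.8]
force: [0.5, 0.2, -0.1]
gripper_width: 91.2
gripper_force: 0.0
time_s: 2.7
ee_pos: [694.8, -191.1, 232.9]
ee_rot: [180.0, 0.0, 161.9]
force: [-0.1, 0.5, 0.4]
gripper_width: 91.2
gripper_force: 0.0
[ 694.79515498 -191.07574612  232.87189547] [1.79978007e+02 3.70032336e-02 1.61856875e+02] [-1.63006798e+01  3.16929609e+01  6.63524492e+01  2.10008300e-02
  8.19168992e+01 -8.81605078e+01]
mouth guess px [249.8566768 127.9309811]
```

View pics/w2b.png

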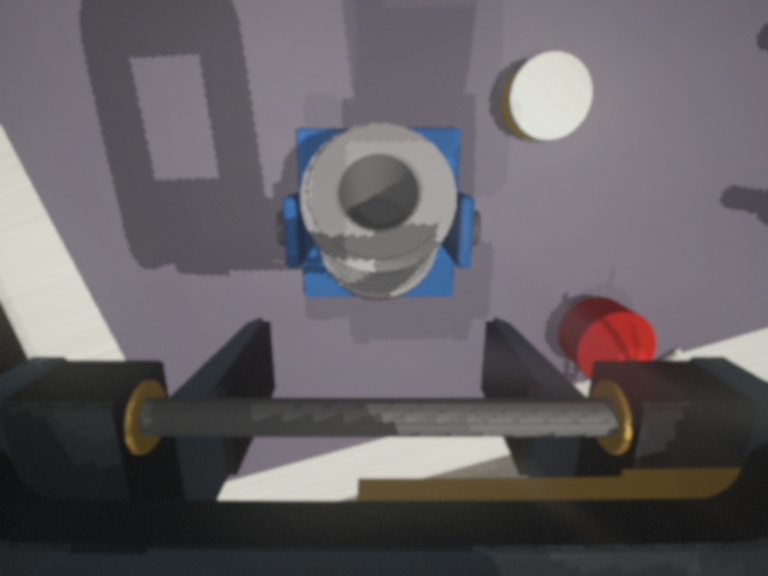

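Run:
```python
from h import *
c=eyes.calibration('wrist');cd=eyes.calibration('side')
im=cv2.imread('pics/w2.png');g=cv2.GaussianBlur(cv2.cvtColor(im,cv2.COLOR_BGR2GRAY),(3,3),0).astype(float)
# bore edge: radial strongest bright-outside gradient about guess
cx,cy=252.7,127.3;pts=[]
for a in np.radians(np.arange(0,360,6)):
    r=np.arange(20,34,.25);v=cv2.remap(g.astype(np.float32),(cx+r*np.cos(a)).astype(np.float32)[None],(cy+r*np.sin(a)).astype(np.float32)[None],cv2.INTER_LINEAR)[0]
    d=v[8:]-v[:-8]; i=d.argmax()
    if d[i]>20: pts.append((cx+r[i+4]*np.cos(a),cy+r[i+4]*np.sin(a)))
pts=np.array(pts,np.float32);e=cv2.fitEllipse(pts);print(len(pts),e)
m,err=tri([ray(c,e[0]),ray(cd,(353.4,222))]);print('tri',m,err,'onz145',onz(c,e[0],145))
# fit circle 3D: for each tilt, plane normal n az 161.8, circle residual radius
from scipy.optimize import least_squares
R=[ray(c,p) for p in pts]
def f(x):
    t,az,px,py=x;n=np.array([np.sin(t)*np.cos(az),np.sin(t)*np.sin(az),np.cos(t)]);C=np.array([px,py,78+75*np.cos(t)])
    return [np.linalg.norm(o+r*((C-o)@n)/(r@n)-C)-23 for o,r in R]
for az in (None,161.8):
    g0=lambda x:f(x) if az is None else f([x[0],np.radians(az),x[1],x[2]])
    s=least_squares(g0,[.45,2.82,634,-173] if az is None else [.45,634,-173],loss='soft_l1')
    print(np.degrees(s.x[:2]),s.x,s.cost)
for uv in((379,228),(283,228),(478,228)): print('piv',onz(c,(uv[0]/1.5,uv[1]/1.5),78))
```

```text
60 ((252.06375122070312, 127.77706146240234), (51.018577575683594, 53.90126037597656), 95.13121032714844)
tri [ 634.92769369 -171.60974015  143.83325621] [np.float64(0.5195328234510689), np.float64(0.5195328234510784)] onz145 [ 634.54738079 -171.16714056  145.        ]
[ 25.85891135 158.89191437] [ 4.51323144e-01  2.77318706e+00  6.34197000e+02 -1.71002614e+02] 1.154618505617927
[2.58500687e+01 3.63358362e+04] [ 4.51168811e-01  6.34179978e+02 -1.71050375e+02] 1.3070490351705952
piv [ 664.08204226 -179.97829785   78.        ]
piv [ 641.83313665 -247.55256507   78.        ]
piv [ 686.94218433 -110.22033386   78.        ]
```

Wrist view: the bore mouth at (252,128) px, looking straight along the stand's axis; mouth ≈ (634.5,-171.3,145), tilt ≈ 25.5° towards azimuth 162°, which matches the current jaw line. Now grip the brush.

```bash
python3 -m crank '[{"dx":-0.0066,"dy":0.0659,"dz":0.025,"yaw":0},{"dx":-0.0066,"dy":0.0659,"dz":0,"yaw":0},{"dx":-0.0066,"dy":0.0659,"dz":0,"yaw":0},{"dx":-0.0066,"dy":0.0659,"dz":0,"yaw":0},{"dx":-0.0066,"dy":0.0659,"dz":0,"yaw":0},{"dx":-0.0066,"dy":0.0659,"dz":0,"yaw":0},{"dx":-0.0066,"dy":0.0659,"dz":0,"yaw":0},{"dx":-0.0066,"dy":0.0659,"dz":0,"yaw":0},{"dx":0,"dy":0,"dz":0,"yaw":0},{"dx":0,"dy":0,"dz":0,"yaw":0}]' 1
python3 - <<'E'
from h import *
s=telemetry.state();im,c=grab('wrist','w3');print(s['ee_pos'])
print('px of handle top at est.',proj(c,(653,230,212)))
im=cv2.resize(im,(768,576));cv2.imwrite('pics/w3b.png',im)
E
```

```text
time_s: 4.0
ee_pos: [652.3, 229.7, 252.6]
ee_rot: [-180.0, 0.1, 161.9]
force: [-0.5, 0.3, 0.1]
gripper_width: 91.3
gripper_force: 0.0
[652.32426563 229.67297306 252.61244024]
px of handle top at est. [252.80003054 218.11580033]
```

View pics/w3b.png

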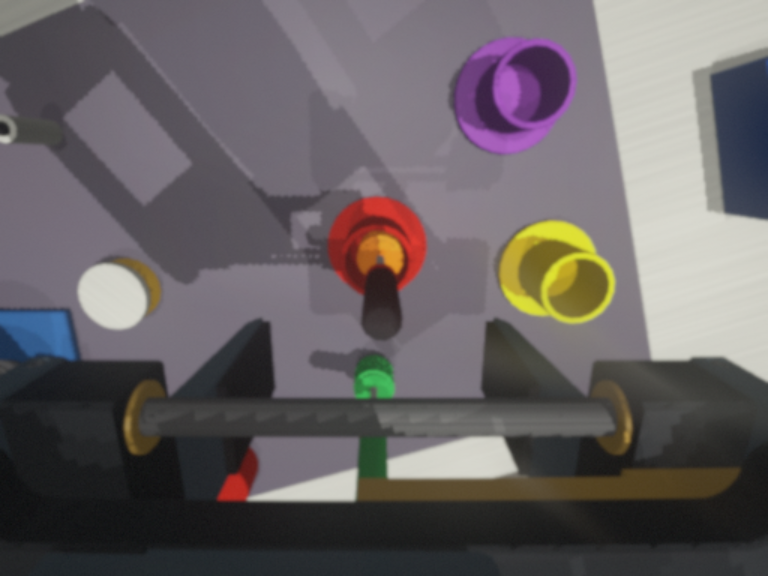

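The brush handle top is at (382,320)/1.5 px, between the fingers; holder foot centred at about (377,245)/1.5; the green brush lies beyond, clear of the fingers.

```bash
python3 - <<'E'
from h import *
c=eyes.calibration('wrist')
print('top',onz(c,(254.7,213.3),212),'foot',onz(c,(377/1.5,245/1.5),4))
E
python3 -m crank '[{"dx":0,"dy":0,"dz":-0.0272,"yaw":0},{"dx":0,"dy":0,"dz":-0.0272,"yaw":0},{"dx":0,"dy":0,"dz":-0.0272,"yaw":0},{"dx":0,"dy":0,"dz":-0.0272,"yaw":0},{"dx":0,"dy":0,"dz":0,"yaw":0},{"dx":0,"dy":0,"dz":0,"yaw":0}]' 1
python3 -m crank '[{"dx":0,"dy":0,"dz":0,"yaw":0},{"dx":0,"dy":0,"dz":0,"yaw":0},{"dx":0,"dy":0,"dz":0,"yaw":0},{"dx":0,"dy":0,"dz":0,"yaw":0},{"dx":0,"dy":0,"dz":0,"yaw":0},{"dx":0,"dy":0,"dz":0,"yaw":0},{"dx":0,"dy":0,"dz":0,"yaw":0},{"dx":0,"dy":0,"dz":0,"yaw":0}]' 0 20
```

```text
top [649.99975822 231.82690948 212.        ] foot [650.25461082 228.95442906   4.        ]
time_s: 4.8
ee_pos: [653.6, 228.8, 166.2]
ee_rot: [179.9, 0.1, 161.7]
force: [-0.1, -1.6, 0.2]
gripper_width: 91.2
gripper_force: 0.0
time_s: 5.8
ee_pos: [652.9, 229.6, 164.9]
ee_rot: [180.0, -0.0, 161.8]
force: [0.0, 0.1, 0.2]
gripper_width: 21.6
gripper_force: 20.0
```

```bash
python3 -m crank '[{"dx":0,"dy":0,"dz":0.0104,"yaw":0},{"dx":0,"dy":0,"dz":0.0104,"yaw":0},{"dx":0,"dy":0,"dz":0.0104,"yaw":0},{"dx":-0.0119,"dy":0.0039,"dz":0,"yaw":0},{"dx":-0.0119,"dy":0.0039,"dz":0,"yaw":0},{"dx":-0.0119,"dy":0.0039,"dz":0,"yaw":0},{"dx":-0.0119,"dy":0.0039,"dz":0,"yaw":0},{"dx":0,"dy":0,"dz":0,"yaw":0}]' 0 20
python3 -m crank '[{"dx":-0.0119,"dy":0.0039,"dz":0,"yaw":0},{"dx":-0.0119,"dy":0.0039,"dz":0,"yaw":0},{"dx":-0.0119,"dy":0.0039,"dz":0,"yaw":0},{"dx":0,"dy":0,"dz":0,"yaw":0},{"dx":0,"dy":0,"dz":0,"yaw":0}]' 0 20
python3 - <<'E'
from h import *
a,c=grab('scene','s4');b,c=grab('side','d4')
A=cv2.resize(a[130:260,250:400],(450,390),interpolation=cv2.INTER_CUBIC)
B=cv2.resize(b[70:220,140:270],(338,390),interpolation=cv2.INTER_CUBIC)
cv2.imwrite('pics/c4.png',np.hstack([A,B]))
E
```

```text
time_s: 6.8
ee_pos: [613.4, 242.4, 189.7]
ee_rot: [-180.0, -0.1, 161.8]
force: [1.4, -1.0, -0.3]
gripper_width: 21.5
gripper_force: 20.0
time_s: 7.42
ee_pos: [585.3, 251.6, 189.9]
ee_rot: [-180.0, -0.1, 161.8]
force: [-0.2, -1.1, -0.9]
gripper_width: 21.6
gripper_force: 20.0
```

View pics/c4.png

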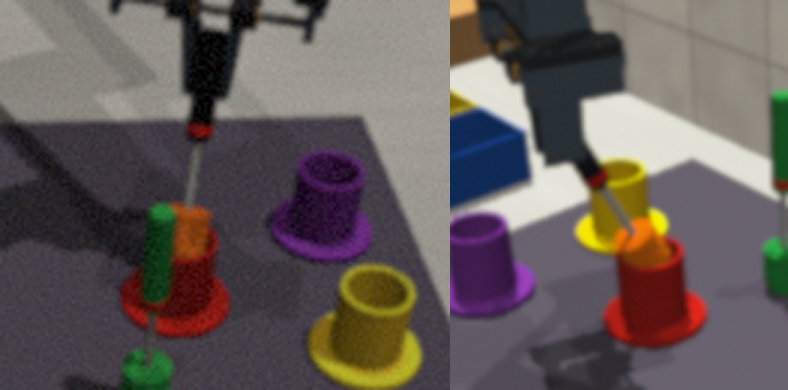

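The brush leans towards the robot in the grip; red ferrule at scene (316.7,173.7), side (196.5,140), stem meets the head at (312.7,200.7)/(210,159.6). Work out the tilt.

Run:
```python
from h import *
s=telemetry.state();cs=eyes.calibration('scene');cd=eyes.calibration('side')
g=s['ee_pos']+[0,0,11];print(s['time_s'],g)
f,e1=tri([ray(cs,(316.7,173.7)),ray(cd,(196.5,140))]);h,e2=tri([ray(cs,(312.7,200.7)),ray(cd,(210,159.6))])
print(f,e1,h,e2)
for v in(g-f,f-h,g-h): print(np.linalg.norm(v),'tilt',np.degrees(np.arccos(v[2]/np.linalg.norm(v))),'az',np.degrees(np.arctan2(v[1],v[0])))
```

```text
7.525 [585.6475848  251.65955566 200.69889206]
[612.6242211  242.41091985 151.24096339] [np.float64(1.160625872476204), np.float64(1.1606258724760798)] [640.94092555 235.18693832  90.82773938] [np.float64(1.936237705030062), np.float64(1.9362377050301802)]
57.0908300750422 tilt 29.968232153849506 az 161.07629945539347
67.1102026208489 tilt 25.814416409434983 az 165.6883271847838
124.09823062970187 tilt 27.704598007632868 az 163.41050998169234
```

```bash
python3 -m crank '[{"dx":0,"dy":0,"dz":0.02,"yaw":0},{"dx":0,"dy":0,"dz":0.06,"yaw":0},{"dx":0,"dy":0,"dz":0.06,"yaw":0},{"dx":-0.004,"dy":-0.04,"dz":0,"yaw":0},{"dx":-0.005,"dy":-0.064,"dz":0,"yaw":0},{"dx":-0.005,"dy":-0.064,"dz":0,"yaw":0},{"dx":-0.005,"dy":-0.064,"dz":0,"yaw":0},{"dx":-0.005,"dy":-0.064,"dz":0,"yaw":0},{"dx":-0.005,"dy":-0.064,"dz":0,"yaw":0},{"dx":-0.005,"dy":-0.064,"dz":0,"yaw":0}]' 0 30
python3 -m crank '[{"dx":-0.004,"dy":-0.05,"dz":0,"yaw":0},{"dx":0,"dy":-0.0216,"dz":0,"yaw":0},{"dx":0,"dy":0,"dz":0,"yaw":0},{"dx":0,"dy":0,"dz":0,"yaw":0}]'
python3 - <<'E'
from h import *
print(telemetry.state()['ee_pos'])
b,c=grab('side','d5');a,cs=grab('scene','s5');
B=cv2.resize(b[110:290,270:430],(480,540),interpolation=cv2.INTER_CUBIC)
A=cv2.resize(a[90:270,100:200],(300,540),interpolation=cv2.INTER_CUBIC)
cv2.imwrite('pics/c5.png',np.hstack([A,B]))
E
```

```text
time_s: 8.78
ee_pos: [558.8, -89.2, 303.1]
ee_rot: [179.9, 0.1, 161.8]
force: [0.6, -0.9, -1.4]
gripper_width: 21.7
gripper_force: 30.0
time_s: 9.28
ee_pos: [556.0, -143.8, 302.1]
ee_rot: [179.9, -0.0, 161.9]
force: [0.4, 0.6, -0.6]
gripper_width: 21.5
gripper_force: 30.0
[ 556.03872287 -143.78480187  302.10750784]
```

View pics/c5.png

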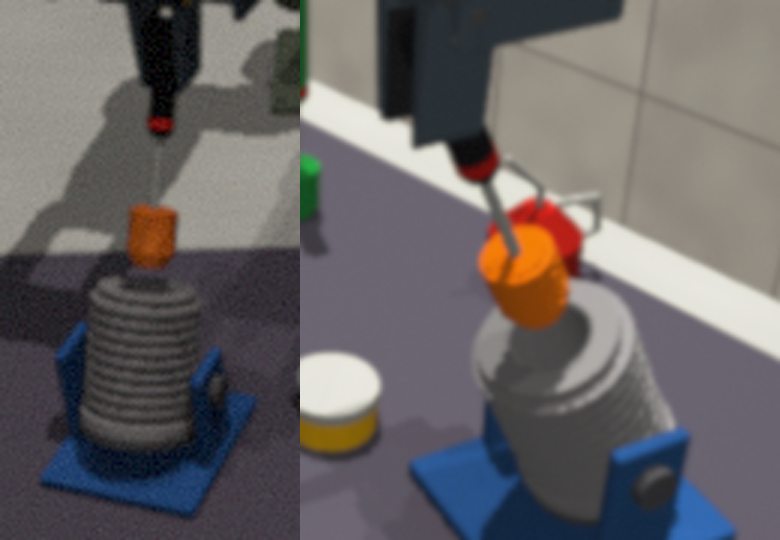

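Run:
```python
from h import *
s=telemetry.state();cs=eyes.calibration('scene');cd=eyes.calibration('side');g=s['ee_pos']+[0,0,11]
P={}
for n,a,b in(('ferr',(153.5,131.5),(330,164.5)),('top',(151.7,159.3),(342.3,194.5)),('tip',(151,177.3),(349,214.5))):
    x,e=tri([ray(cs,a),ray(cd,b)]);v=g-x;print(n,x.round(1),e[0].round(1),np.linalg.norm(v).round(1),'tilt',np.degrees(np.arccos(v[2]/np.linalg.norm(v))).round(1),'az',np.degrees(np.arctan2(v[1],v[0])).round(1))
M=np.array([634.5,-171.3,145]);t=np.radians(25.5);z=np.radians(162);n=np.array([np.sin(t)*np.cos(z),np.sin(t)*np.sin(z),np.cos(t)])
for th in(25.5,27,28):
    t=np.radians(th);u=np.array([np.sin(t)*np.cos(z),np.sin(t)*np.sin(z),np.cos(t)]);tip=g-165*u;d=tip-M;al=d@n;print(th,'tip',tip.round(1),'axial',al.round(1),'lateral',(d-al*n).round(1))
```

```text
ferr [ 584.4 -153.4  266.2] 0.6 55.6 tilt 32.6 az 161.0
top [ 610.9 -161.3  205. ] 0.5 122.5 tilt 28.1 az 162.3
tip [ 625.7 -166.8  162.1] 1.3 167.8 tilt 25.9 az 161.7
25.5 tip [ 623.6 -165.6  164.1] axial 22.4 lateral [-1.7  2.7 -1.2]
27 tip [ 627.3 -166.8  166. ] axial 22.5 lateral [2.  1.5 0.7]
28 tip [ 629.7 -167.6  167.3] axial 22.6 lateral [4.4 0.7 1.9]
```

```bash
python3 -m crank '[{"dx":-0.0005,"dy":-0.0025,"dz":0,"yaw":0},{"dx":0.0031,"dy":-0.001,"dz":-0.0068,"yaw":0},{"dx":0.0031,"dy":-0.001,"dz":-0.0068,"yaw":0},{"dx":0.0031,"dy":-0.001,"dz":-0.0068,"yaw":0},{"dx":0.0031,"dy":-0.001,"dz":-0.0068,"yaw":0},{"dx":0.0031,"dy":-0.001,"dz":-0.0068,"yaw":0}]' 0 30
python3 -m crank '[{"dx":0.0031,"dy":-0.001,"dz":-0.0068,"yaw":0},{"dx":0.0031,"dy":-0.001,"dz":-0.0068,"yaw":0},{"dx":0.0031,"dy":-0.001,"dz":-0.0068,"yaw":0},{"dx":0,"dy":0,"dz":0,"yaw":0}]'
python3 -c "
from h import *
s=telemetry.state();print(s['ee_pos'],s['force'],s['torque'])"
```

```text
time_s: 10.12
ee_pos: [567.9, -151.1, 274.2]
ee_rot: [180.0, -0.0, 161.8]
force: [-0.1, 0.0, -0.8]
gripper_width: 21.8
gripper_force: 30.0
time_s: 10.62
ee_pos: [575.2, -153.5, 257.6]
ee_rot: [180.0, -0.1, 161.8]
force: [-1.0, 0.5, -1.4]
gripper_width: 21.6
gripper_force: 30.0
[ 575.23478405 -153.49602856  257.63889728] [-1.03018419  0.51825083 -1.3937246 ] [0.2270911  0.24166052 0.05997635]
```

```bash
python3 -m crank '[{"dx":0.0031,"dy":-0.001,"dz":-0.0068,"yaw":0},{"dx":0.0031,"dy":-0.001,"dz":-0.0068,"yaw":0},{"dx":0.0031,"dy":-0.001,"dz":-0.0068,"yaw":0},{"dx":0.0016,"dy":-0.0005,"dz":-0.0034,"yaw":0},{"dx":0,"dy":0,"dz":0,"yaw":0}]'
python3 -m crank '[{"dx":0.0016,"dy":-0.0005,"dz":-0.0034,"yaw":0},{"dx":0.0016,"dy":-0.0005,"dz":-0.0034,"yaw":0},{"dx":0,"dy":0,"dz":0,"yaw":0}]'
python3 -m crank '[{"dx":0.001,"dy":-0.0003,"dz":-0.0022,"yaw":0},{"dx":0.001,"dy":-0.0003,"dz":-0.0022,"yaw":0},{"dx":0,"dy":0,"dz":0,"yaw":0}]'
```

```text
time_s: 11.25
ee_pos: [583.9, -156.3, 238.7]
ee_rot: [180.0, -0.1, 161.8]
force: [-0.8, 2.2, -3.7]
gripper_width: 21.6
gripper_force: 30.0
time_s: 11.62
ee_pos: [586.5, -157.0, 233.5]
ee_rot: [180.0, -0.0, 161.8]
force: [-1.4, 2.6, -2.6]
gripper_width: 21.5
gripper_force: 30.0
time_s: 12.0
ee_pos: [588.1, -157.5, 230.1]
ee_rot: [180.0, -0.0, 161.8]
force: [-2.6, 2.6, -2.2]
gripper_width: 21.5
gripper_force: 30.0
```

```bash
python3 -m crank '[{"dx":0.0015,"dy":0.0012,"dz":-0.0022,"yaw":0},{"dx":0.001,"dy":-0.0003,"dz":-0.0022,"yaw":0},{"dx":0,"dy":0,"dz":0,"yaw":0}]'
python3 -m crank '[{"dx":0.001,"dy":-0.0003,"dz":-0.0022,"yaw":0},{"dx":0.001,"dy":-0.0003,"dz":-0.0022,"yaw":0},{"dx":0,"dy":0,"dz":0,"yaw":0}]'
```

```text
time_s: 12.38
ee_pos: [590.1, -157.3, 226.5]
ee_rot: [-180.0, -0.0, 161.8]
force: [-2.5, 1.8, -2.2]
gripper_width: 21.3
gripper_force: 30.0
time_s: 12.75
ee_pos: [591.8, -157.5, 223.0]
ee_rot: [-180.0, -0.0, 161.8]
force: [-4.1, 1.1, -1.8]
gripper_width: 21.8
gripper_force: 30.0
```

```bash
python3 -m crank '[{"dx":0.001,"dy":-0.0003,"dz":-0.0022,"yaw":0},{"dx":0.001,"dy":-0.0003,"dz":-0.0022,"yaw":0},{"dx":0,"dy":0,"dz":0,"yaw":0}]'
```

```text
time_s: 13.12
ee_pos: [593.0, -157.9, 220.4]
ee_rot: [-180.0, -0.0, 161.8]
force: [-5.6, 1.5, 2.5]
gripper_width: 21.6
gripper_force: 30.0
```

```bash
python3 -m crank '[{"dx":0,"dy":0,"dz":-0.0022,"yaw":0},{"dx":0,"dy":0,"dz":0,"yaw":0},{"dx":0,"dy":0,"dz":0,"yaw":0}]'
```

```text
time_s: 13.5
ee_pos: [593.2, -157.9, 219.4]
ee_rot: [-180.0, 0.1, 161.8]
force: [-6.7, 1.9, 4.8]
gripper_width: 21.7
gripper_force: 30.0
```

```bash
python3 -m crank '[{"dx":0,"dy":0,"dz":-0.002,"yaw":0},{"dx":0,"dy":0,"dz":0,"yaw":0},{"dx":0,"dy":0,"dz":0,"yaw":0},{"dx":0,"dy":0,"dz":0,"yaw":0}]'
python3 -m crank '[{"dx":-0.0044,"dy":0.0014,"dz":0.0096,"yaw":0},{"dx":-0.0044,"dy":0.0014,"dz":0.0096,"yaw":0},{"dx":-0.0044,"dy":0.0014,"dz":0.0096,"yaw":0},{"dx":-0.0044,"dy":0.0014,"dz":0.0096,"yaw":0},{"dx":-0.0044,"dy":0.0014,"dz":0.0096,"yaw":0},{"dx":-0.0044,"dy":0.0014,"dz":0.0096,"yaw":0},{"dx":0,"dy":0,"dz":0,"yaw":0},{"dx":0,"dy":0,"dz":0,"yaw":0},{"dx":0,"dy":0,"dz":0,"yaw":0}]'
python3 - <<'E'
from h import *
print(telemetry.state()['ee_pos'])
b,c=grab('side','d6');a,cs=grab('scene','s6');
B=cv2.resize(b[130:290,290:430],(560,640)[:2] if 0 else (490,560),interpolation=cv2.INTER_CUBIC)
A=cv2.resize(a[110:270,110:190],(280,560),interpolation=cv2.INTER_CUBIC)
cv2.imwrite('pics/c6.png',np.hstack([A,B]))
E
```

```text
time_s: 14.0
ee_pos: [593.4, -158.0, 218.5]
ee_rot: [-180.0, 0.1, 161.8]
force: [-6.7, 1.6, 6.5]
gripper_width: 21.6
gripper_force: 30.0
time_s: 15.12
ee_pos: [572.2, -151.1, 262.1]
ee_rot: [180.0, -0.0, 161.8]
force: [1.0, -0.7, -1.7]
gripper_width: 21.7
gripper_force: 30.0
[ 572.21102432 -151.13877249  262.10967098]
```

View pics/c6.png

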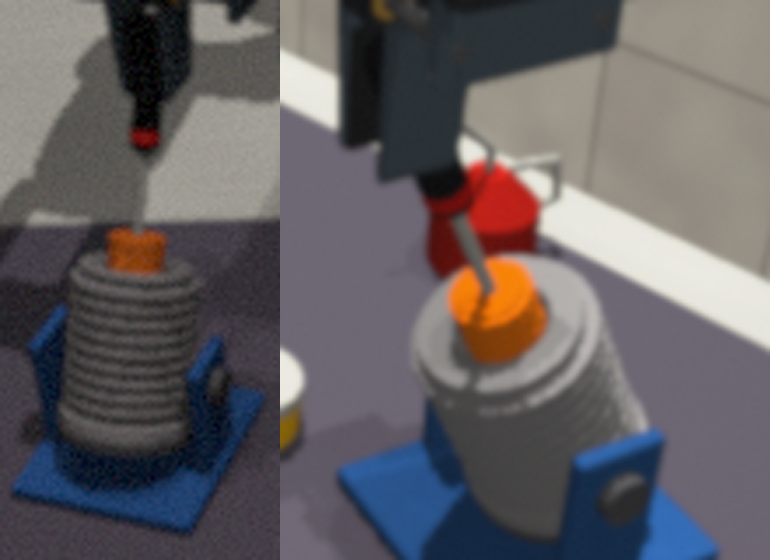

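About half the bristle head shows; the head's top centre is at side (349.1,213.7), scene (150,176.3). Check the depth.

Run:
```python
from h import *
s=telemetry.state();cs=eyes.calibration('scene');cd=eyes.calibration('side');g=s['ee_pos']+[0,0,11]
x,e=tri([ray(cs,(150,176.3)),ray(cd,(349.1,213.7))]);M=np.array([634.5,-171.3,145])
t=np.radians(25.5);z=np.radians(162);n=np.array([np.sin(t)*np.cos(z),np.sin(t)*np.sin(z),np.cos(t)])
d=x-M;print(x,e,'tip axial',d@n-45,'lat',d-(d@n)*n,'grasp axial-165',(g-M)@n-165,'grasp lat',(g-M)-((g-M)@n)*n)
```

```text
[ 624.58405853 -168.42079714  164.73072689] [np.float64(0.5275270020252465), np.float64(0.5275270020253124)] tip axial -22.748313914906344 lat [-0.80520257 -0.08105565 -0.35331752] grasp axial-165 -21.13996265332645 grasp lat [-3.37572198  1.00967134 -1.68015013]
```

```bash
python3 -m crank '[{"dx":-0.0016,"dy":0.0005,"dz":0.0034,"yaw":0},{"dx":0,"dy":0,"dz":0,"yaw":0},{"dx":0,"dy":0,"dz":0,"yaw":0},{"dx":0.0036,"dy":-0.0012,"dz":-0.0085,"yaw":0},{"dx":0.0036,"dy":-0.0012,"dz":-0.0085,"yaw":0},{"dx":0.0036,"dy":-0.0012,"dz":-0.0085,"yaw":0},{"dx":0.0036,"dy":-0.0012,"dz":-0.0085,"yaw":0},{"dx":0.0036,"dy":-0.0012,"dz":-0.0085,"yaw":0},{"dx":0.0036,"dy":-0.0012,"dz":-0.0085,"yaw":0},{"dx":0,"dy":0,"dz":0,"yaw":0}]'
python3 -m crank '[{"dx":0.0009,"dy":-0.0003,"dz":-0.0022,"yaw":0},{"dx":0.0009,"dy":-0.0003,"dz":-0.0022,"yaw":0},{"dx":0.0009,"dy":-0.0003,"dz":-0.0022,"yaw":0},{"dx":0,"dy":0,"dz":0,"yaw":0},{"dx":0,"dy":0,"dz":0,"yaw":0}]'
```

```text
time_s: 16.48
ee_pos: [588.1, -156.5, 223.6]
ee_rot: [180.0, -0.1, 161.8]
force: [-0.1, -0.1, -1.3]
gripper_width: 21.5
gripper_force: 30.0
time_s: 17.1
ee_pos: [590.4, -157.2, 219.8]
ee_rot: [180.0, 0.0, 161.8]
force: [-1.9, 0.4, 4.0]
gripper_width: 21.5
gripper_force: 30.0
```

```bash
python3 -m crank '[{"dx":0.0005,"dy":0,"dz":-0.0022,"yaw":0},{"dx":0,"dy":0,"dz":0,"yaw":0},{"dx":0,"dy":0,"dz":0,"yaw":0},{"dx":0,"dy":0,"dz":0,"yaw":0}]'
python3 -m crank '[{"dx":-0.0041,"dy":0.0013,"dz":0.0096,"yaw":0},{"dx":-0.0041,"dy":0.0013,"dz":0.0096,"yaw":0},{"dx":-0.0041,"dy":0.0013,"dz":0.0096,"yaw":0},{"dx":-0.0041,"dy":0.0013,"dz":0.0096,"yaw":0},{"dx":-0.0041,"dy":0.0013,"dz":0.0096,"yaw":0},{"dx":-0.0041,"dy":0.0013,"dz":0.0096,"yaw":0},{"dx":0,"dy":0,"dz":0,"yaw":0},{"dx":0,"dy":0,"dz":0,"yaw":0},{"dx":0,"dy":0,"dz":0,"yaw":0}]'
python3 -m crank '[{"dx":0.0036,"dy":-0.0012,"dz":-0.0085,"yaw":0},{"dx":0.0036,"dy":-0.0012,"dz":-0.0085,"yaw":0},{"dx":0.0036,"dy":-0.0012,"dz":-0.0085,"yaw":0},{"dx":0.0036,"dy":-0.0012,"dz":-0.0085,"yaw":0},{"dx":0.0036,"dy":-0.0012,"dz":-0.0085,"yaw":0},{"dx":0.0036,"dy":-0.0012,"dz":-0.0085,"yaw":0},{"dx":0,"dy":0,"dz":0,"yaw":0}]'
```

```text
time_s: 17.6
ee_pos: [590.8, -157.3, 218.4]
ee_rot: [-180.0, 0.1, 161.8]
force: [-3.2, 1.5, 7.2]
gripper_width: 21.9
gripper_force: 30.0
time_s: 18.73
ee_pos: [571.0, -151.0, 263.1]
ee_rot: [180.0, -0.0, 161.8]
force: [-0.4, -0.6, -1.4]
gripper_width: 21.6
gripper_force: 30.0
time_s: 19.6
ee_pos: [588.2, -156.7, 221.9]
ee_rot: [180.0, -0.1, 161.8]
force: [-0.6, -0.5, -0.1]
gripper_width: 21.5
gripper_force: 30.0
```

```bash
python3 -m crank '[{"dx":0.0009,"dy":-0.0003,"dz":-0.0022,"yaw":0},{"dx":0.0009,"dy":-0.0003,"dz":-0.0022,"yaw":0},{"dx":0.0005,"dy":0,"dz":-0.0012,"yaw":0},{"dx":0,"dy":0,"dz":0,"yaw":0},{"dx":0,"dy":0,"dz":0,"yaw":0},{"dx":0,"dy":0,"dz":0,"yaw":0}]'
```

```text
time_s: 20.35
ee_pos: [590.2, -157.3, 218.7]
ee_rot: [-180.0, 0.0, 161.8]
force: [-2.5, 0.8, 5.4]
gripper_width: 21.8
gripper_force: 30.0
```

```bash
python3 -m crank '[{"dx":0.0004,"dy":0,"dz":-0.002,"yaw":0},{"dx":0,"dy":0,"dz":0,"yaw":0},{"dx":0,"dy":0,"dz":0,"yaw":0},{"dx":0,"dy":0,"dz":0,"yaw":0}]'
python3 -m crank '[{"dx":-0.005,"dy":0.0017,"dz":0.0117,"yaw":0},{"dx":-0.005,"dy":0.0017,"dz":0.0117,"yaw":0},{"dx":-0.005,"dy":0.0017,"dz":0.0117,"yaw":0},{"dx":-0.005,"dy":0.0017,"dz":0.0117,"yaw":0},{"dx":-0.005,"dy":0.0017,"dz":0.0117,"yaw":0},{"dx":-0.005,"dy":0.0017,"dz":0.0117,"yaw":0},{"dx":-0.005,"dy":0.0017,"dz":0.0117,"yaw":0},{"dx":-0.005,"dy":0.0017,"dz":0.0117,"yaw":0},{"dx":-0.005,"dy":0.0017,"dz":0.0117,"yaw":0},{"dx":-0.005,"dy":0.0017,"dz":0.0117,"yaw":0}]'
python3 -m crank '[{"dx":0,"dy":0,"dz":0.015,"yaw":0},{"dx":0.0064,"dy":0.0616,"dz":0,"yaw":0},{"dx":0.0064,"dy":0.0616,"dz":0,"yaw":0},{"dx":0.0064,"dy":0.0616,"dz":0,"yaw":0},{"dx":0.0064,"dy":0.0616,"dz":0,"yaw":0},{"dx":0.0064,"dy":0.0616,"dz":0,"yaw":0},{"dx":0.0064,"dy":0.0616,"dz":0,"yaw":0},{"dx":0.0064,"dy":0.0616,"dz":0,"yaw":0},{"dx":0.0064,"dy":0.0616,"dz":0,"yaw":0},{"dx":0,"dy":0,"dz":0,"yaw":0}]'
python3 -m crank '[{"dx":0,"dy":0,"dz":0,"yaw":0}]'
```

```text
time_s: 20.85
ee_pos: [590.6, -157.3, 217.6]
ee_rot: [-180.0, 0.1, 161.8]
force: [-4.5, 0.2, 8.0]
gripper_width: 21.5
gripper_force: 30.0
time_s: 22.1
ee_pos: [550.3, -143.5, 310.8]
ee_rot: [180.0, -0.0, 161.8]
force: [-0.1, -0.1, -1.5]
gripper_width: 21.5
gripper_force: 30.0
time_s: 23.35
ee_pos: [591.5, 254.1, 321.6]
ee_rot: [180.0, -0.0, 162.0]
force: [0.3, -0.9, -1.3]
gripper_width: 21.7
gripper_force: 30.0
time_s: 23.48
ee_pos: [591.6, 250.3, 322.3]
ee_rot: [-180.0, 0.0, 161.8]
force: [-0.7, -0.8, -0.8]
gripper_width: 21.6
gripper_force: 30.0
```

```bash
python3 -m crank '[{"dx":-0.0022,"dy":0,"dz":-0.03,"yaw":0},{"dx":-0.0022,"dy":0,"dz":-0.03,"yaw":0},{"dx":0,"dy":0,"dz":-0.03,"yaw":0},{"dx":0,"dy":0,"dz":-0.02,"yaw":0},{"dx":0,"dy":0,"dz":0,"yaw":0},{"dx":0,"dy":0,"dz":0,"yaw":0}]'
python3 - <<'E'
from h import *
s=telemetry.state();g=s['ee_pos']+[0,0,11];R=[]
for n in('scene','side'):
    im,c=grab(n,n+'7');h=cv2.cvtColor(im,cv2.COLOR_BGR2HSV)
    q=((h[...,0]>=7)&(h[...,0]<=17)&(h[...,1]>190)&(h[...,2]>90)).astype(np.uint8);p=proj(c,g-120*np.array([-.42,.135,.9]));m=np.zeros_like(q);x,y=p.astype(int);m[y-25:y+40,x-25:x+30]=1
    k,l,st,ce=cv2.connectedComponentsWithStats(q*m);i=1+st[1:,4].argmax();print(n,st[i],ce[i],p);R.append(ray(c,ce[i]))
x,e=tri(R);v=g-x;print(g,x,e,np.linalg.norm(v),'tilt',np.degrees(np.arccos(v[2]/np.linalg.norm(v))),'az',np.degrees(np.arctan2(v[1],v[0])))
print('tip',g-v/np.linalg.norm(v)*165)
E
```

```text
time_s: 24.22
ee_pos: [588.6, 250.5, 235.4]
ee_rot: [179.9, 0.1, 161.8]
force: [0.5, 0.4, -0.8]
gripper_width: 21.7
gripper_force: 30.0
scene [306 185  15  20 229] [312.72489083 194.        ] [314.40563857 184.54728542]
side [203 136  21  32 360] [213.48888889 149.45277778] [208.47694976 142.1524723 ]
[588.64729963 250.45203462 246.39533308] [648.86821802 230.73489935 117.09476616] [np.float64(0.5356370003392326), np.float64(0.5356370003392005)] 143.99292010607172 tilt 26.10818058855687 az 161.87086018680606
tip [657.65382806 227.85837295  98.23114885]
```

```bash
python3 -m crank '[{"dx":0,"dy":0,"dz":-0.018,"yaw":0},{"dx":0,"dy":0,"dz":-0.018,"yaw":0},{"dx":0,"dy":0,"dz":-0.018,"yaw":0},{"dx":0,"dy":0,"dz":-0.004,"yaw":0},{"dx":0,"dy":0,"dz":0,"yaw":0}]' 0 20
python3 -m crank '[{"dx":0.0122,"dy":-0.0041,"dz":0,"yaw":0},{"dx":0.0122,"dy":-0.0041,"dz":0,"yaw":0},{"dx":0.0122,"dy":-0.0041,"dz":0,"yaw":0},{"dx":0.0122,"dy":-0.0041,"dz":0,"yaw":0},{"dx":0.0122,"dy":-0.0041,"dz":0,"yaw":0},{"dx":0.0122,"dy":-0.0041,"dz":0,"yaw":0},{"dx":0.0122,"dy":-0.0041,"dz":0,"yaw":0},{"dx":0,"dy":0,"dz":0,"yaw":0},{"dx":0,"dy":0,"dz":0,"yaw":0}]'
python3 - <<'E'
from h import *
s=telemetry.state();g=s['ee_pos']+[0,0,11];R=[];F=[]
for n in('scene','side'):
    im,c=grab(n,n+'8')
    h=cv2.cvtColor(im,cv2.COLOR_BGR2HSV);x,y=proj(c,g-[0,0,60]).astype(int)
    q=(((h[...,0]<8)|(h[...,0]>170))&(h[...,1]>140)&(h[...,2]>60)).astype(np.uint8);m=np.zeros_like(q);m[y-12:y+12,x-12:x+13]=1
    k,l,st,ce=cv2.connectedComponentsWithStats(q*m);print(n,st[1:].tolist(),ce[1:].round(1).tolist(),(x,y))
    i=1+st[1:,4].argmax();R.append(ray(c,ce[i]));F.append(cv2.resize(im[y-80:y+80,x-55:x+55],(385,560),interpolation=cv2.INTER_CUBIC))
cv2.imwrite('pics/c8.png',np.hstack(F));x,e=tri(R);v=g-x;print(x,e,g,np.linalg.norm(v),np.degrees(np.arccos(v[2]/np.linalg.norm(v))))
E
```

```text
time_s: 24.95
ee_pos: [587.9, 250.6, 187.5]
ee_rot: [-180.0, -0.0, 161.8]
force: [0.5, 1.0, -1.1]
gripper_width: 21.7
gripper_force: 20.0
time_s: 26.08
ee_pos: [657.2, 227.4, 187.7]
ee_rot: [180.0, 0.1, 161.8]
force: [0.1, -0.1, -1.2]
gripper_width: 21.7
gripper_force: 20.0
scene [[310, 186, 7, 3, 14]] [[313.1, 187.4]] (np.int64(312), np.int64(188))
side [[212, 136, 8, 5, 29]] [[215.8, 137.5]] (np.int64(216), np.int64(140))
[657.19565346 228.58276427 144.52789006] [np.float64(1.3623717907160622), np.float64(1.362371790715998)] [657.21171774 227.43691278 198.74818383] 54.232402588284984 1.2107852403379593
```

```bash
python3 -m crank '[{"dx":-0.0063,"dy":0.002,"dz":0,"yaw":0},{"dx":0,"dy":0,"dz":-0.008,"yaw":0},{"dx":0,"dy":0,"dz":-0.008,"yaw":0},{"dx":0,"dy":0,"dz":-0.006,"yaw":0},{"dx":0,"dy":0,"dz":-0.0035,"yaw":0},{"dx":0,"dy":0,"dz":0,"yaw":0},{"dx":0,"dy":0,"dz":0,"yaw":0}]'
```

```text
time_s: 27.05
ee_pos: [651.4, 229.3, 167.6]
ee_rot: [180.0, 0.0, 161.8]
force: [-0.2, -0.3, -1.1]
gripper_width: 21.3
gripper_force: 20.0
```

Still hanging; lower until touch, then release.

```bash
python3 -m crank '[{"dx":0,"dy":0,"dz":-0.0015,"yaw":0},{"dx":0,"dy":0,"dz":-0.0015,"yaw":0},{"dx":0,"dy":0,"dz":0,"yaw":0},{"dx":0,"dy":0,"dz":0,"yaw":0}]'
python3 -m crank '[{"dx":0,"dy":0,"dz":0,"yaw":0},{"dx":0,"dy":0,"dz":0,"yaw":0},{"dx":0,"dy":0,"dz":0,"yaw":0},{"dx":0,"dy":0,"dz":0,"yaw":0},{"dx":0,"dy":0,"dz":0,"yaw":0},{"dx":0,"dy":0,"dz":0,"yaw":0},{"dx":0,"dy":0,"dz":0,"yaw":0},{"dx":0,"dy":0,"dz":0,"yaw":0}]' 1
python3 -m crank '[{"dx":0,"dy":0,"dz":0.02,"yaw":0},{"dx":0,"dy":0,"dz":0.03,"yaw":0},{"dx":0,"dy":0,"dz":0.04,"yaw":0},{"dx":0,"dy":0,"dz":0.04,"yaw":0},{"dx":0,"dy":0,"dz":0.04,"yaw":0},{"dx":0,"dy":0,"dz":0,"yaw":0},{"dx":0,"dy":0,"dz":0,"yaw":0},{"dx":0,"dy":0,"dz":0,"yaw":0}]'
python3 - <<'E'
from h import *
F=[]
for n in('scene','side'):
    im,c=grab(n,n+'9');F.append(cv2.resize(im[60:300,150:430] if n=='side' else im[120:360,100:380],(390,334),interpolation=cv2.INTER_CUBIC))
cv2.imwrite('pics/c9.png',np.hstack(F))
E
```

```text
time_s: 27.55
ee_pos: [651.3, 229.3, 165.0]
ee_rot: [180.0, 0.0, 161.8]
force: [-0.8, 1.4, -1.2]
gripper_width: 21.5
gripper_force: 20.0
time_s: 28.55
ee_pos: [651.3, 229.2, 165.0]
ee_rot: [180.0, -0.0, 161.8]
force: [0.7, 1.0, -0.1]
gripper_width: 91.2
gripper_force: 0.0
time_s: 29.55
ee_pos: [650.8, 229.1, 299.5]
ee_rot: [-179.9, -0.1, 161.8]
force: [0.1, 0.1, -0.5]
gripper_width: 91.7
gripper_force: 0.0
```

View pics/c9.png

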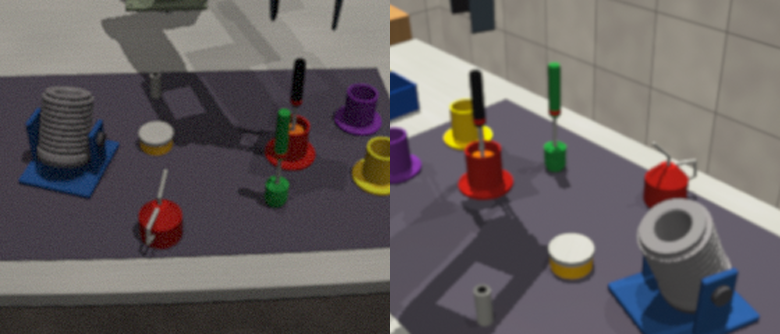

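The brush stands upright in the red holder, and the pin, tin and can are untouched.

```bash
python3 -c "
from workcell import ticket
print(ticket.job_done())"
```

```text
the job is handed in; nothing more can be done
None
```

I pressed the brush on the piston three times (about 8 to 10 N on the wrist sensor), drew it up in between, stood it back upright in the red holder and released it; the job is handed in at about 30 s, but no verdict came back.

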